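# Release the transport lock of the black sample turntable

## Robot

A 6-joint arm with a two-finger parallel gripper is mounted at the origin on the work surface. World frame = base frame: x ahead of the robot, y to its left, z up, the work surface at z = 0. Lengths are in m, angles in rad, forces in N, time in s.
With the tool pointing down it reaches from about 0.35 to 0.925 m from the base axis. Payload 6.4 kg.
Tool frame: the origin (TCP) lies on the centre line of the jaws, within the pads' length; the fingertips stand robot.tip_reach ahead of it and the grasp point (between the pads) lies 3 mm ahead of it (robot.tip_reach is the distance from the TCP to the fingertips, in m); z points along the fingers, y is the line along which they close (so a half turn about z gives the same grasp; the last joint's range is limited). The gripper opens to 94 mm and grips with 3 to 60 N. Pads are 16 mm wide; open, the fingers measure 119 mm over their backs; the gripper's body (75 mm by 177 mm) begins 78 mm behind the grasp point.
Start: joints at [-1.301, 0.245, 1.558, -0, 1.339, -0.174], TCP at [0.279, -0.587, 0.227] pointing down, gripper open.
Joint ranges: [-3.13, 3.13], [-1.02, 2.26], [0.13, 2.54], [-0.95, 4.09], [0.21, 2.88], [-2.74, 2.74]. Speed limits (rad/s): [2.57, 2.57, 3.14, 3.14, 3.14, 3.14].

## Interface

Orientations are given as a rotation vector (axis times angle).
In Python, from plant import observe, get_image, get_calibration, job, find_in, robot gives the robot as it stands.
- The arm moves only by the shell command python3 -m pendant 'ROWS' [OPENING] [FORCE]. ROWS is JSON, one flat list of numbers, 4 for each row, row after row: the shift along the tool's x, y, z in mm, then the turn about the tool's z in degrees. In form: [x, y, z, yaw, x, y, z, yaw, ...]. A call has exactly 10 rows; each row shifts and turns the commanded pose from where the row before left it, along the tool's axes as they then stand; what a row does not reach is not made up. A row lasts 1/12 s, in which the tool goes at most 41.7 mm and 7.16 degrees, less where a joint would pass 70% of its speed; a pose out of reach is approached as far as the arm can. A call is refused whole if a number of a shift passes 41.7 or a number of a turn 7.16, either way. A call with a gripper value outside its range is refused whole. OPENING is the opening in per cent of the stroke, from 0 (shut) to 100 (fully open), set as the call begins (- or left out, the last holds). The fingers move at their own pace and stop on an object; FORCE is the grip in N (left out, the last holds). Time passes only in rows, so rows that do not move let the fingers close, or fill a call up. It gives the time, the measured TCP pose, the force, the opening and the grip force at its end, in the units of the state.
- observe(): the state, without advancing time (a new reading comes with each control period).
- get_image(name): name is "scene" or "side" or "wrist"; returns the picture (420x560x3 uint8, red, green, blue); there is no depth.
- get_calibration(name): a dict with "mtx" (3x3 intrinsics, pixels), "R" (3x3) and "t" (3): a world point X has camera coordinates R X + t. Camera axes: x right, y down, z forward; pixel columns grow to the right and rows downward; lengths in m; the calibration is good to about 2 mm. A picture is of the moment at which its call begins: read the wrist's pose just before it. get_calibration takes no time and is no camera call; for the wrist camera it gives the pose at the moment of the call.
- job.sign_off(): hands the job in; it is judged then, once.
Trained networks look in the newest picture that a camera, given by its name, has taken for a name from the list of things; names that differ only in an ending like _2 or _b are one class to them, and where a whole thing is asked for, a point or a joint stands for the part that bears it (a point fixed in the world has none). Each returns a list of dicts, best first, with "score" (0 to 1); they miss things now and then, are a little off and sometimes report something else, mostly with a low value. They report only what shows in the picture. A call takes as long as a camera call.
- find_in(camera, label): "extent" ([centre column, centre row, width, height] in pixels, round what is visible of it).
The state is a dict: "clock": time; "joint_pos": joint angles; "joint_vel": joint speeds; "joint_efforts": joint torques, N m; "tool_pos": TCP position; "eef_rot": TCP orientation; "ft_force": force on the tool from outside, world axes, zero at the start; "ft_torque": the same for the moment, N m; "finger_gap": finger opening in m; "finger_force": force on a finger pad.
Only numpy, scipy, OpenCV 4.12 (cv2) and the standard library are available. Lean on these libraries where they do the work, as an engineer would, in place of code of your own. Each camera call takes 0.05 s, during which the arm holds its last target. There are 200 camera calls.

## Task

The small test turntable with the black platter is about to be used: release its transport lock. Slide its red keeper fully aside, out of the bolt's way, then draw its blue-knobbed bolt fully back from the platter, leaving both open. Leave the lock of the turntable with the white platter as it is.

Things in the scene. Friction and masses are not known exactly. Their poses are not given: they have to be found in the camera images.
- dark: Turntable with the black platter: a fixed aluminium base plate 270 x 200 x 20 mm, turned up to 15 degrees. Origin on the table under the plate. Its x points from the robot's side to the 140 mm platter (top 34 mm up), its y the way the keeper opens (about the robot's left), z up. On the -x half a bolt channel runs along x at y = 0; nothing but the two knobs stands above 50 mm.
- dark_keeper_knob (a point): Red knob of the black turntable's keeper: an upright round knob, 18 mm in diameter, from 52 to 92 mm above the table; this point is on its axis, 74 mm up, at x -90, y 50 mm of the turntable when closed. Same axes as the turntable. The knob sits on a red bar in a crosswise track; the bar's inner end lies across the channel just behind the bolt's tail.
- dark_keeper (a joint): How far the black-platter turntable's keeper has been slid along its +y, in m: 0 closed (blocks the bolt; it may start up to 6 mm open), 0.040 fully open at its stop; the bolt is clear from 0.022. It slides stiffly (about 2 N) and stays where it is left.
- dark_bolt_knob (a point): Blue knob of the black turntable's steel bolt: an upright round knob, 18 mm in diameter, from 52 to 92 mm above the table; this point is on its axis, 74 mm up, at x -35, y 0 mm of the turntable when home. Same axes as the turntable. The bolt is drawn along the turntable's -x, away from the platter and roughly towards the robot.
- dark_bolt (a joint): How far the black-platter turntable's bolt has been drawn back along its -x, in m: 0 home, its tip 18 mm over the platter's edge; 0.045 fully drawn at its stop. With the keeper closed it moves only about 4 mm. It slides stiffly (about 2.5 N) and stays where it is left.
- pale_keeper_knob (a point): Red knob of the keeper of the turntable with the white platter, otherwise of the same make, size and axes, standing to the left or right of the black one; it may start anywhere between closed and fully open (40 mm). To be left alone.
- pale_bolt_knob (a point): Blue knob of the bolt of the other, white-platter turntable, of the same make; its bolt starts home. To be left alone.

How it is judged:
On the way, in this order (a step that is already met when the one before it is completed fails the run):
1. the black turntable's keeper is slid aside by more than 25 mm while its bolt is still home (value of joint dark_keeper above 0.025 m and value of joint dark_bolt below 0.01 m), for 0.2 s.
2. then its bolt is drawn back by more than 30 mm (value of joint dark_bolt above 0.03 m), for 0.2 s.
At the end, for the whole second after the job is handed in: The black turntable's keeper stands more than 25 mm open (of 40), its bolt more than 30 mm drawn back (of 45), both at rest, and the white turntable's keeper and bolt are within 8 mm of where they started (value of joint dark_keeper above 0.025 m and value of joint dark_bolt above 0.03 m and velocity of joint each of dark_keeper, dark_bolt below 0.01 m/s and distance of each of pale_keeper_knob, pale_bolt_knob from where it was at the start of the episode below 0.008 m); the robot touches nothing.
It fails at once if the white turntable's keeper is moved by more than 8 mm (distance of pale_keeper_knob from where it was at the start of the episode above 0.008 m).
It fails at once if the white turntable's bolt is moved by more than 8 mm (distance of pale_bolt_knob from where it was at the start of the episode above 0.008 m).
It also fails if it takes over 40 s, if anything falls off the work surface, if the arm or the gripper's body presses on something with over 40 N, if the wrist force passes 120 N, or if a joint passes its speed limit or range.

## Working session

There is one attempt and no reset: what is moved stays moved. The work goes in short steps, Python scripts to look and compute and a shell command to move; the robot and the scene stay as the last step left them, time stands still between calls to the robot, and variables do not carry over. Pictures are saved under pics/ and viewed, at most 10 in all, crops included, and the job is handed in when it is done.

```bash
mkdir -p pics; ls; python3 - <<'E'
from plant import *
import cv2,numpy as np
for c in("scene","side"):
    im=get_image(c); cv2.imwrite(f"pics/{c}0.png",im[...,::-1])
    for l in("dark","dark_keeper_knob","dark_bolt_knob","pale_keeper_knob","pale_bolt_knob"):
        print(c,l,[(round(d["score"],2),np.round(d["extent"]).tolist()) for d in find_in(c,l)[:3]])
    k=get_calibration(c);print(k)
s=observe();print(s["clock"],s["tool_pos"],s["eef_rot"],robot.tip_reach)
E
```

```text
pics
scene dark [(0.96, [193.0, 311.0, 190.0, 205.0])]
scene dark_keeper_knob [(0.74, [199.0, 228.0, 39.0, 39.0])]
scene dark_bolt_knob [(0.58, [181.0, 262.0, 31.0, 52.0])]
scene pale_keeper_knob [(0.78, [330.0, 175.0, 41.0, 34.0])]
scene pale_bolt_knob [(0.7, [332.0, 200.0, 30.0, 41.0])]
{'mtx': array([[405.64975627,   0.        , 275.40690439],
       [  0.        , 405.64975627, 208.66410648],
       [  0.        ,   0.        ,   1.        ]]), 'R': array([[ 0.37448249,  0.92706843, -0.01752146],
       [ 0.50055763, -0.21803083, -0.83779748],
       [-0.78051581,  0.30496999, -0.5456999 ]]), 't': array([-0.23891442, -0.20430083,  1.112032  ])}
side dark [(0.68, [380.0, 303.0, 225.0, 156.0])]
side dark_keeper_knob [(0.64, [308.0, 276.0, 35.0, 69.0])]
side dark_bolt_knob [(0.65, [352.0, 283.0, 56.0, 47.0])]
side pale_keeper_knob [(0.87, [207.0, 174.0, 30.0, 51.0]), (0.46, [350.0, 278.0, 63.0, 39.0])]
side pale_bolt_knob [(0.91, [247.0, 177.0, 48.0, 38.0])]
{'mtx': array([[521.71304599,   0.        , 273.14551924],
       [  0.        , 521.71304599, 204.56490255],
       [  0.        ,   0.        ,   1.        ]]), 'R': array([[ 0.92501329, -0.37970086, -0.01332901],
       [-0.26973211, -0.63159563, -0.72686419],
       [ 0.26757241,  0.6759543 , -0.68665187]]), 't': array([-0.4838558 ,  0.22300821,  0.71047663])}
0.6 [ 0.2791024  -0.58704047  0.22747802] [3.06455976e+00 6.91363921e-01 1.93292051e-05] 0.022
```

View pics/scene0.png

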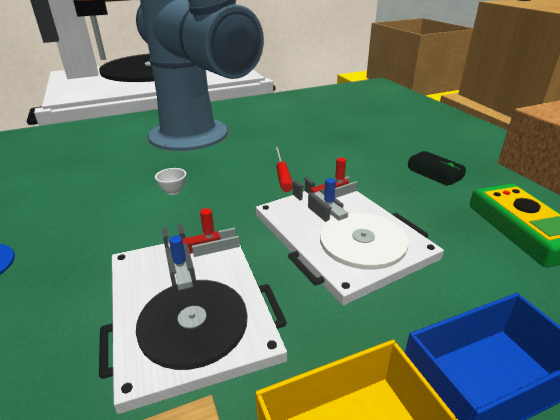

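View pics/side0.png

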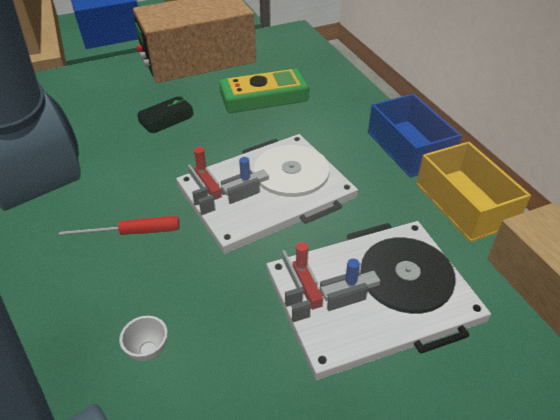

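The scene view shows the black turntable at the lower left: red knob top at about (207,209), blue knob (178,249), spindle (192,317). In the side view these are at about (302,244), (353,271) and (408,270). The white unit is on the robot's left. Next I triangulate.

```bash
cat > h.py <<'E'
import numpy as np,cv2
from plant import *
def P(c):
    k=get_calibration(c);return k["mtx"]@np.c_[k["R"],k["t"]]
def tri(a,b):
    X=cv2.triangulatePoints(P("scene"),P("side"),np.float64(a),np.float64(b)).ravel();return X[:3]/X[3]
def proj(c,X):
    p=P(c)@np.r_[X,1];return p[:2]/p[2]
def onz(c,uv,z):
    M=P(c);A=M[:,:2];b=M[:,2]*z+M[:,3]
    H=np.c_[A,b];w=np.linalg.solve(H,np.r_[uv,1]);return w[:2]/w[2]
E
python3 - <<'E'
from h import *
def comp(im,col,near):
    h=cv2.cvtColor(im,cv2.COLOR_RGB2HSV);H,S,V=[h[...,i].astype(int) for i in range(3)]
    m=((abs(H-115)<15) if col=="b" else ((H<8)|(H>172)))&(S>150)&(V>60)
    n,l,st,ce=cv2.connectedComponentsWithStats(m.astype(np.uint8))
    ok=[i for i in range(1,n) if st[i,4]>40]
    i=min(ok,key=lambda i:np.hypot(*(ce[i]-near)))
    return st[i],ce[i],l==i
res={}
for c,nb,nr in(("scene",(178,249),(207,225)),("side",(353,271),(302,262))):
    im=cv2.imread(f"pics/{c}0.png")[...,::-1].copy()
    s,ce,_=comp(im,"b",nb);print(c,"b",s,ce);res[c]=[ce]
    s,ce,m=comp(im,"r",nr);print("r",s,ce)
    for y in range(s[1],s[1]+32,3):
        x=np.where(m[y])[0];print(y,x.min(),x.max(),end="; ")
    print()
B=tri(res["scene"][0],res["side"][0]);print("blue",B)
print("redtop",tri((207,211),(302,245.5)))
p=tri((192,317),(407.5,270));print("spindle",p)
for c,uv in(("scene",(192,317)),("side",(407.5,270))):print(onz(c,uv,.037))
d=p-B;print("yaw",np.degrees(np.arctan2(d[1],d[0])),np.hypot(*d[:2]))
print("pale blue",tri((330,190),(244.5,168)),"pale red",tri((340.5,168),(200,158)))
E
```

```text
scene b [169 235  16  29 334] [177.06886228 249.15269461]
r [183 208  37  45 564] [203.17907801 230.14361702]
208 205 208; 211 200 211; 214 201 211; 217 201 211; 220 201 212; 223 202 212; 226 202 212; 229 203 213; 232 204 217; 235 197 219; 238 183 219; 
side b [ 368   98   81   79 1870] [397.03315508 131.58609626]
r [297 242  10   9  67] [301.70149254 246.46268657]
242 302 302; 245 297 306; 248 298 306; Traceback (most recent call last):
  File "<stdin>", line 15, in <module>
    return umr_minimum(a, axis, None, out, keepdims, initial, where)
ValueError: zero-size array to reduction operation minimum which has no identity
```

```bash
python3 - <<'E'
from h import *
im=cv2.imread("pics/side0.png")
h=cv2.cvtColor(im,cv2.COLOR_BGR2HSV).astype(int)
for nm,f,(x0,x1,y0,y1) in(("b",abs(h[...,0]-115)<15,(335,370,250,295)),("r",(h[...,0]<8)|(h[...,0]>172),(290,315,236,275))):
    m=(f&(h[...,1]>130))[y0:y1,x0:x1]
    for y in range(0,y1-y0,3):
        x=np.where(m[y])[0]
        if len(x):print(nm,y+y0,x.min()+x0,x.max()+x0,end="; ")
    print()
B=tri((177,249),(353,271));print("blue",B)
R=tri((206,212),(301.7,246));print("redtop",R)
p=tri((192,317),(407.5,270));print("spindle",p)
for c,uv in(("scene",(192,317)),("side",(407.5,270))):print(onz(c,uv,.037))
d=p-B;print("yaw",np.degrees(np.arctan2(d[1],d[0])),np.hypot(*d[:2]))
d=R-B;print(d,np.degrees(np.arctan2(d[1],d[0])))
pb=tri((330,190),(244.5,168));pr=tri((340.5,168),(200,158));print("pale",pb,pr)
E
```

```text
b 259 352 353; b 262 348 357; b 265 348 358; 
r 242 300 303; r 245 297 307; r 248 297 307; r 251 301 304; r 254 301 305; r 257 304 304; r 260 300 305; r 263 294 305; r 266 294 300; r 269 296 307; r 272 297 308; 
blue [ 0.59084683 -0.13015634  0.07387622]
redtop [ 0.53812106 -0.0730411   0.08989244]
spindle [ 0.68529314 -0.1338314   0.03482198]
[ 0.68684676 -0.133281  ]
[ 0.684009   -0.13577249]
yaw -2.2283439804842153 0.09451779312479887
[-0.05272576  0.05711525  0.01601622] 132.7115540077121
pale [0.53005868 0.14596993 0.07166804] [0.46697287 0.20247046 0.0724958 ]
```

Estimates agree with the spec: yaw is about -2.5°, the blue knob is at (0.591,-0.130) and the red knob at (0.538,-0.073). I'll move above the red knob.

```bash
python3 -m pendant '[22.7,-17.65,0,0,22.7,-17.65,0,0,22.7,-17.65,0,0,22.7,-17.65,0,0,22.7,-17.65,0,0,22.7,-17.65,0,0,22.7,-17.65,0,0,22.7,-17.65,0,0,22.7,-17.65,0,0,22.7,-17.65,0,0]' 48 20
python3 -m pendant '[22.7,-17.65,0,0,22.7,-17.65,0,0,22.7,-17.65,0,0,22.7,-17.65,0,0,22.7,-17.65,0,0,22.7,-17.65,0,0,22.7,-17.65,0,0,22.7,-17.65,0,0,22.7,-17.65,0,0,22.7,-17.65,0,0]'
python3 -m pendant '[0,0,0,5.6,0,0,0,5.6,0,0,0,5.6,0,0,0,5.6,0,0,0,5.5,0,0,0,0,0,0,0,0,0,0,0,0,0,0,0,0,0,0,0,0]'
python3 - <<'E'
from h import *
im=get_image("wrist");cv2.imwrite("pics/w1.png",im[...,::-1])
s=observe();X,_=cv2.Rodrigues(s["eef_rot"]);print(s["tool_pos"],X[:,0],X[:,1])
for n,p in(("blue",(.591,-.130,.074)),("redtop",(.538,-.073,.092)),("spindle",(.6853,-.1345,.036))):print(n,proj("wrist",p))
E
```

```text
clock: 1.43
tool_pos: [0.4088, -0.3289, 0.2276]
eef_rot: [3.064, 0.691, 0.0]
ft_force: [-0.3, -0.3, -0.0]
finger_gap: 0.0451
finger_force: 0.0
clock: 2.27
tool_pos: [0.5381, -0.0719, 0.2277]
eef_rot: [3.064, 0.692, 0.001]
ft_force: [0.4, -0.7, 0.6]
finger_gap: 0.0452
finger_force: 0.0
clock: 3.1
tool_pos: [0.5376, -0.0733, 0.2275]
eef_rot: [-3.141, 0.066, -0.0]
ft_force: [-0.6, 0.3, -0.4]
finger_gap: 0.0451
finger_force: 0.0
[ 0.53755023 -0.07333863  0.22748247] [ 9.99096544e-01 -4.24981872e-02  1.48952673e-05] [-4.24981874e-02 -9.99096544e-01  1.24198506e-05]
blue [337.17207728 142.14369298]
redtop [273.77367205 209.57155545]
spindle [335.85016716  30.54215473]
```

View pics/w1.png

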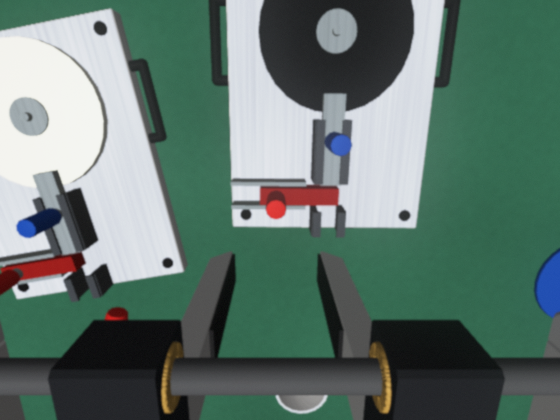

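The wrist view confirms it: red knob top at (276,209), predicted (274,210), blue knob at (341,145), and the plate is aligned with the tool. I'll descend and grip.

```bash
python3 -m pendant '[0,1.5,10,0,0,0,20,0,0,0,20,0,0,0,20,0,0,0,20,0,0,0,20,0,0,0,18,0,0,0,12,0,0,0,7,0,0,0,0,0]'
python3 -m pendant '[0,0,0,0,0,0,0,0,0,0,0,0,0,0,0,0,0,0,0,0,0,0,0,0,0,0,0,0,0,0,0,0,0,0,0,0,0,0,0,0]' 0 20
```

```text
clock: 3.98
tool_pos: [0.5363, -0.0745, 0.0787]
eef_rot: [-3.14, 0.068, 0.005]
ft_force: [1.0, 0.4, 0.4]
finger_gap: 0.0455
finger_force: 0.0
clock: 4.82
tool_pos: [0.5381, -0.0748, 0.0813]
eef_rot: [3.141, -0.068, 0.002]
ft_force: [-0.8, 2.8, 5.7]
finger_gap: 0.0173
finger_force: 20.0
```

Gripped at a gap of about 18 mm. Now I slide the keeper open by 34 mm.

```bash
python3 -m pendant '[0,-4,0,0,0,-4.5,0,0,0,-4.5,0,0,0,-4.5,0,0,0,-4.5,0,0,0,-4.5,0,0,0,-4.5,0,0,0,-3,0,0,0,0,0,0,0,0,0,0]'
python3 - <<'E'
from h import *
im=get_image("scene");cv2.imwrite("pics/s1.png",cv2.resize(im[150:330,90:330,::-1],None,fx=3,fy=3))
E
```

```text
clock: 5.65
tool_pos: [0.5398, -0.0409, 0.0813]
eef_rot: [3.14, -0.067, 0.003]
ft_force: [1.2, 1.0, 6.0]
finger_gap: 0.0179
finger_force: 20.0
```

View pics/s1.png

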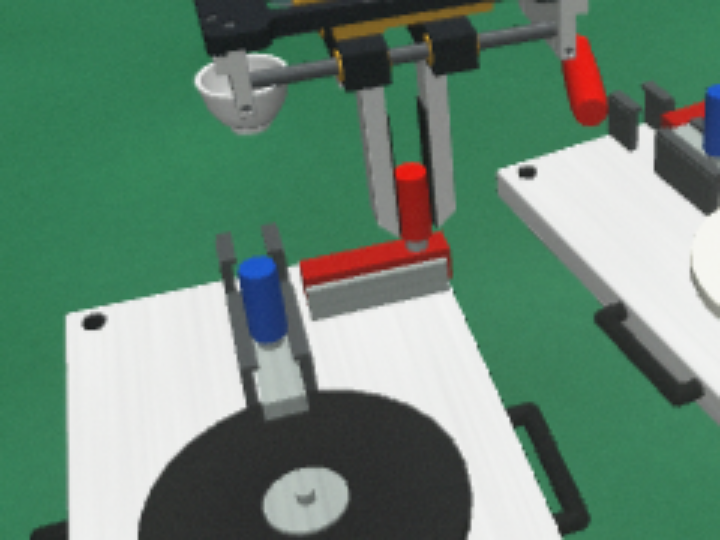

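The zoomed scene view shows the red bar clear of the channel (knob at (412,200) of the crop), with the blue bolt still home. I'll release, lift and move over the blue knob.

```bash
python3 -m pendant '[0,0,0,0,0,0,0,0,0,0,0,0,0,0,0,0,0,0,-8,0,0,0,-16,0,0,0,-16,0,0,0,-16,0,0,0,-10,0,0,0,0,0]' 48 20
python3 -m pendant '[6,10,0,0,8,13,0,0,8,13,0,0,8,13,0,0,8,13,0,0,8,13,0,0,8.8,12.8,0,0,0,0,0,0,0,0,0,0,0,0,0,0]'
python3 - <<'E'
from h import *
im=get_image("scene");im=get_image("wrist")
h=cv2.cvtColor(im,cv2.COLOR_RGB2HSV).astype(int)
cv2.imwrite("pics/w2.png",im[...,::-1])
s=observe();p=s["tool_pos"];print(p)
print(proj("wrist",(.591,-.131,.092)),proj("wrist",(.591,-.131,.074)),proj("wrist",np.r_[p[:2],.092]))
E
```

```text
clock: 6.53
tool_pos: [0.5406, -0.0413, 0.1493]
eef_rot: [3.14, -0.068, 0.008]
ft_force: [-0.8, 0.1, 0.4]
finger_gap: 0.0453
finger_force: 0.0
clock: 7.37
tool_pos: [0.5896, -0.1309, 0.1459]
eef_rot: [-3.14, 0.068, 0.002]
ft_force: [-0.4, -0.4, -0.6]
finger_gap: 0.045
finger_force: 0.0
[ 0.58953617 -0.13037246  0.14614251]
[274.48908311 242.3166181 ] [274.59796493 232.89938535] [273.60768278 244.50049576]
```

View pics/w2.png

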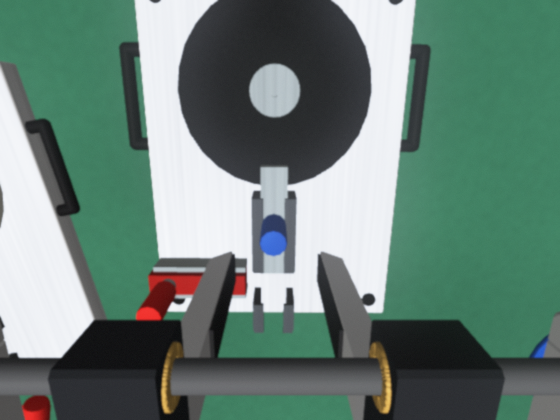

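The blue knob top is at (273,242), predicted (274,242), centred between the jaws; the keeper is clear. I'll descend, grip and draw 41 mm.

```bash
python3 -m pendant '[1,0,6,0,0,0,12,0,0,0,14,0,0,0,14,0,0,0,12,0,0,0,7,0,0,0,0,0,0,0,0,0,0,0,0,0,0,0,0,0]'
python3 -m pendant '[0,0,0,0,0,0,0,0,0,0,0,0,0,0,0,0,0,0,0,0,0,0,0,0,0,0,0,0,0,0,0,0,0,0,0,0,0,0,0,0]' 0 25
python3 -m pendant '[-4,0,0,0,-5,0,0,0,-5,0,0,0,-5,0,0,0,-5,0,0,0,-5,0,0,0,-5,0,0,0,-5,0,0,0,-2,0,0,0,0,0,0,0]'
python3 -m pendant '[0,0,0,0,0,0,0,0,0,0,0,0,0,0,0,0,0,0,-8,0,0,0,-16,0,0,0,-18,0,0,0,-18,0,0,0,-18,0,0,0,0,0]' 48 20
python3 - <<'E'
from h import *
im=get_image("scene");cv2.imwrite("pics/s2.png",cv2.resize(im[150:330,90:330,::-1],None,fx=3,fy=3))
E
```

```text
clock: 8.3
tool_pos: [0.5916, -0.1313, 0.0824]
eef_rot: [3.14, -0.068, 0.003]
ft_force: [0.6, -0.2, 0.5]
finger_gap: 0.0452
finger_force: 0.0
clock: 9.13
tool_pos: [0.5911, -0.1289, 0.0817]
eef_rot: [-3.137, 0.068, -0.0]
ft_force: [0.7, 7.0, 1.9]
finger_gap: 0.0173
finger_force: 25.0
clock: 9.97
tool_pos: [0.5501, -0.1269, 0.0817]
eef_rot: [-3.137, 0.069, -0.001]
ft_force: [0.4, 8.1, 3.4]
finger_gap: 0.0175
finger_force: 25.0
clock: 10.8
tool_pos: [0.5524, -0.1304, 0.1642]
eef_rot: [3.138, -0.068, 0.012]
ft_force: [0.1, -0.9, -0.1]
finger_gap: 0.0452
finger_force: 0.0
```

View pics/s2.png

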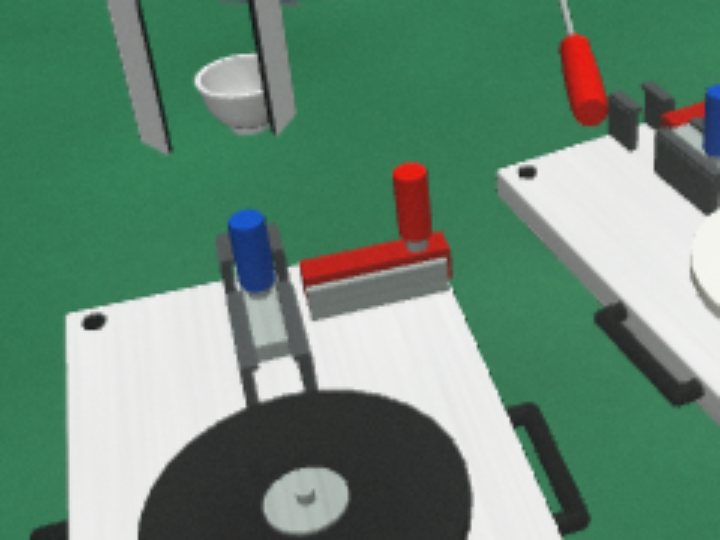

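The bolt is drawn clear of the platter (blue knob now at (250,250) of the crop), the keeper is still open, and the gripper is free above.

```bash
python3 -c "
from plant import job
print(job.sign_off())"
```

```text
the job is handed in; nothing more can be done
None
```

I released the black turntable's transport lock and handed the job in: I slid its keeper about 34 mm open, then drew its bolt about 41 mm back, and never went near the white turntable's lock; the sign-off returned no verdict.

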